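# Tube the mould and hold the clamp at the third click

## Task

Take the blue pour tube out of the wooden rack, stand it fully home in the pour hole on top of the white plaster mould and let go of it. Then take the clamp's red lever by its black knob and swing it round so that the jaw closes on the mould, feeling the ratchet: stop on the third click, never reach a fourth, and finish while still holding the knob there, because the lever springs back when let go. Leave the other tubes, the brush and the small plaster block where they are.

Things in the scene. Friction and masses are not known exactly. Their poses are not given: they have to be found in the camera images.
- blue_tube: blue pour tube, round, 20 mm diameter, 110 mm long, about 40 g, closed foot chamfered over its last 4 mm; the bore at the top is only drawn black. Origin at the centre of the foot, z up along the tube. Starts upright in one of the three rack holes, 75 mm of it standing above the rack
- orange_tube: orange tube of the same shape, in another rack hole; to be left there
- green_tube: green tube of the same shape, in another rack hole; to be left there
- rack: fixed wooden rack block, 60 (x) x 160 (y) x 45 (z) mm, origin at the centre of its underside on the table; three round holes of 23 mm diameter, 35 mm deep, in a row along its y at -50, 0 and +50 mm. The tubes are best taken with the fingers closing along the rack's x
- clamp: fixed bench clamp holding the mould; origin under the mould's centre, on the table. White plaster mould 140 (x) x 120 (y) mm, top at 100 mm, four 8 mm domes near its top corners (50 mm off in x, 35 in y). Yellow stop plate on its +y side, 93 mm high. On its -y side jaw and yellow ratchet housing (y -220 to -130, x -30 to 70 mm, 68 mm high) with the red lever on top. Base plate 8 mm thick
- pour_hole (a point): centre of the mouth of the pour hole in the mould's top face; round hole of 23 mm diameter, 40 mm deep, with a 2 mm chamfer. A tube fully home has its foot 40 mm below this point and 70 mm of it standing out
- lever_pivot (a point): on the lever's vertical axis, at the height of the knob's underside (86 mm above the table). A return spring always overcomes the clicks: the lever swings back to rest (joint 0) when let go
- knob: upright black knob, free to spin, at the end of the red lever: cylinder 20 mm in diameter, 48 mm tall, red dot on top; origin at the centre of its underside, 86 mm above the table, 130 mm from the lever's axis, lever arm just below. At rest it lies 120 mm towards -x and 51 mm towards -y of the pivot in the clamp's axes; it swings towards the clamp's +y, clockwise from above
- ratchet (a joint): lever angle, rad: 0 at rest, grows clockwise seen from above as the jaw closes, hard stop at 1.0. A click every 0.2 rad (26 mm at the knob): the push needed along the knob's path swings between about 7-8 N and 1-2 N; crests are passed at 0.1, 0.3, 0.5 (0.7: the fourth), after each the push falls by 5 N or more; settled on clicks 1, 2, 3 at 0.2, 0.4, 0.6, push 4 to 5 N
- brush: loose brush 160 mm long lying on the table, to be left alone; origin in mid length underneath
- plaster_block: loose small plaster block 50 x 60 x 30 mm with a dome on top, lying on the table, to be left alone; origin at the centre of its underside
- jaw_face (a point): centre of the jaw's black rubber face (90 x 44 mm), which looks towards the mould, 45 mm above the table; it starts 12 mm off the mould's -y side, moves 4 mm per click and just meets the mould at the third click; a fourth would crack the plaster
Not all that is in view belongs to the job. There is more than one size of the blue_tube; the job needs the middle-sized.

How it is judged:
By the outcome, as a careful person would: the job done as asked, in the order asked, and still so for the second after the job is handed in, while the arm keeps its last pose, push and grip.
It also fails if it takes over 61 s, if anything falls off the work surface, if the arm or the gripper's body presses on something with over 40 N, if the wrist force passes 120 N, or if a joint passes its speed limit or range.

## Robot

A 7-joint arm with a two-finger parallel gripper is mounted at the origin on the work surface. World frame = base frame: x ahead of the robot, y to its left, z up, the work surface at z = 0. Lengths are in m, angles in rad, forces in N, time in s.
With the tool pointing down it reaches from about 0.425 to 1.025 m from the base axis. Payload 3.6 kg.
Tool frame: the origin (TCP) lies on the mounting face of the last link; the fingertips stand 173 mm ahead of it and the grasp point (between the pads) lies 155 mm ahead of it (bot.grip_depth is the distance from the TCP to the grasp point, in m); z points along the fingers, y is the line along which they close (so a half turn about z gives the same grasp; the last joint's range is limited). The gripper opens to 85 mm and grips with 20 to 120 N. Pads are 22 mm wide; open, the fingers measure 114 mm over their backs; the gripper's body (76 mm by 85 mm) begins 54 mm behind the grasp point. The pads swing forward as they close: fully open they stand 13 mm farther back than shut.
Start: joints at [1.19, 0.591, 0.048, 1.609, -0.033, 0.943, -0.034], TCP at [0.206, -0.695, 0.405] pointing down, gripper open.
Joint ranges: [-2.69, 2.69], [-0.47, 2.24], [-1.27, 1.36], [0.19, 2.51], [-1.53, 4.68], [0.08, 2.07], [-3.09, 3.09]. Speed limits (rad/s): [2.57, 2.57, 3.14, 3.14, 3.14, 3.14, 3.14].

## Interface

Orientations are given as [roll, pitch, yaw] about the fixed x, y, z axes, in that order (R = Rz(yaw) Ry(pitch) Rx(roll)).
In Python, from cell import bot, kinematics, imaging, spotter, sensors gives the robot as it stands. Calls block until the motion is done:
- bot.goto(position, orientation): joint-space move of the TCP to a pose.
- bot.movel(position, attitude=None, rate=0.15, contact_N=None): straight line of the TCP; attitude=None keeps the orientation; rate is the mean speed in m/s. With contact_N (N) it stops when the force on the tool has changed by that much, and returns True; else False.
- bot.set_joints(angles): joint-space move.
- bot.command_gripper(opening, squeeze=None): opening from 0.0 (shut) to 1.0 (fully open); squeeze is the grip in N (None keeps the last); returns when the fingers have stopped.
- bot.hold(seconds).
- kinematics.solve_ik(position, orientation): joint angles nearest the present ones, or None.
- imaging.camera(name): name is "scene" or "side" or "wrist"; returns the picture (384x512x3 uint8, red, green, blue); there is no depth.
- imaging.camera_params(name): a dict with "fx", "fy", "cx", "cy" (pixels), "rvec" (rotation vector, rad) and "tvec" (3), from world to camera coordinates, as OpenCV has them. Camera axes: x right, y down, z forward; pixel columns grow to the right and rows downward; lengths in m; the calibration is good to about 2 mm. The wrist camera is an equidistant fisheye: a pixel r from the principal point sees the ray r / f radians off the axis. A picture is of the moment at which its call begins: read the wrist's pose just before it. camera_params takes no time and is no camera call; for the wrist camera it gives the pose at the moment of the call.
A pose or a line that the arm cannot do raises bot.MotionError and nothing moves.
- bot.job_done(): hands the job in; it is judged then, once.
Trained networks look in the newest picture that a camera, given by its name, has taken for a name from the list of things; names that differ only in an ending like _2 or _b are one class to them, and where a whole thing is asked for, a point or a joint stands for the part that bears it (a point fixed in the world has none). Each returns a list of dicts, best first, with "conf" (0 to 1); they miss things now and then, are a little off and sometimes report something else, mostly with a low value. They report only what shows in the picture. A call takes as long as a camera call. They do not tell look-alikes from the thing itself.
- spotter.trace(camera, thing): "pixels" (384x512 bool, what is visible of it) and "rect" ([centre column, centre row, width, height] in pixels, round what is visible of it).
Readings, each from a call of its own:
- sensors.get_clock(): time.
- sensors.get_joint_pos(): joint angles.
- sensors.get_dq(): joint speeds.
- sensors.get_effort(): joint torques, N m.
- sensors.get_tcp_pos(): TCP position.
- sensors.get_orientation(): TCP orientation.
- sensors.get_contact_force(): force on the tool from outside, world axes, zero at the start.
- sensors.get_ft_torque(): the same for the moment, N m.
- sensors.get_width(): opening from 0.0 (shut) to 1.0 (fully open).
- sensors.get_finger_force(): force on a finger pad.
Only numpy, scipy, OpenCV 4.12 (cv2) and the standard library are available. Lean on these libraries where they do the work, as an engineer would, in place of code of your own. Each camera call takes 0.05 s, during which the arm holds its last target. There are 200 camera calls.

## Working session

There is one attempt and no reset: what is moved stays moved. The work goes in short steps, each a Python script; the robot and the scene stay as the last script left them, time stands still between calls to the robot, and variables do not carry over. Pictures are saved under pics/ and viewed, at most 10 in all, crops included, and the job is handed in when it is done.

```bash
ls; mkdir -p pics
python3 - <<'E'
from cell import bot, kinematics, imaging, spotter, sensors
import cv2,numpy as np
ims=[]
for c in ["scene","side"]:
    im=imaging.camera(c); np.save(f"pics/{c}.npy",im); cv2.imwrite(f"pics/{c}0.png",im[...,::-1])
    p=imaging.camera_params(c); print(c,{k:np.round(v,4).tolist() for k,v in p.items()})
    for t in ["blue_tube","rack","clamp","pour_hole","knob","lever_pivot","orange_tube","green_tube","brush","plaster_block","jaw_face"]:
        for d in spotter.trace(c,t): print(t,round(d["conf"],2),np.round(d["rect"],1).tolist())
print(sensors.get_clock(), sensors.get_tcp_pos(), sensors.get_orientation())
E
```

```text
pics
scene {'fx': 362.8977, 'fy': 362.8977, 'cx': 254.7427, 'cy': 193.2252, 'rvec': [1.8572, 1.4766, -0.6859], 'tvec': [-0.1537, -0.2618, 1.4361]}
blue_tube 0.67 [289.7, 180.7, 10.2, 46.2]
blue_tube 0.59 [326.1, 184.9, 11.1, 22.9]
blue_tube 0.59 [340.5, 179.6, 12.7, 24.4]
rack 0.4 [201.2, 267.6, 162.5, 118.3]
clamp 0.66 [201.4, 267.2, 163.6, 120.6]
pour_hole 0.84 [200.4, 266.2, 166.0, 117.1]
knob 0.6 [123.9, 230.7, 8.6, 18.2]
lever_pivot 0.62 [200.1, 268.5, 161.5, 117.6]
lever_pivot 0.29 [336.9, 199.4, 59.1, 36.2]
orange_tube 0.69 [355.4, 175.9, 12.2, 25.4]
orange_tube 0.55 [342.6, 179.8, 14.5, 27.1]
green_tube 0.44 [356.3, 174.9, 13.2, 28.1]
brush 0.92 [349.2, 249.2, 35.1, 48.7]
plaster_block 0.51 [260.2, 184.9, 18.4, 16.1]
jaw_face 0.66 [195.1, 259.1, 26.7, 42.8]
jaw_face 0.42 [125.7, 229.0, 7.7, 18.4]
jaw_face 0.17 [201.8, 266.7, 163.5, 117.0]
side {'fx': 443.005, 'fy': 443.005, 'cx': 254.112, 'cy': 192.9679, 'rvec': [0.2381, -2.7332, 1.373], 'tvec': [0.5757, 0.1032, 0.9458]}
blue_tube 0.77 [293.8, 232.8, 14.6, 67.5]
blue_tube 0.68 [225.9, 159.6, 86.6, 116.1]
blue_tube 0.56 [256.5, 263.5, 14.8, 33.7]
blue_tube 0.53 [247.0, 247.8, 4.6, 34.0]
rack 0.91 [258.2, 310.5, 41.4, 85.8]
clamp 0.73 [223.7, 158.6, 85.8, 120.5]
pour_hole 0.91 [228.5, 159.4, 85.4, 116.8]
knob 0.68 [260.3, 110.9, 6.6, 20.3]
knob 0.34 [261.4, 308.6, 14.7, 44.1]
green_tube 0.87 [260.9, 308.8, 14.5, 43.0]
brush 0.95 [168.2, 280.8, 88.4, 26.9]
brush 0.5 [259.6, 310.1, 42.1, 90.2]
plaster_block 0.74 [334.9, 242.0, 23.9, 30.6]
plaster_block 0.65 [259.0, 309.2, 37.4, 88.2]
1.2 [ 0.20576182 -0.69517424  0.40469508] [-3.14154718e+00  2.31771199e-05  2.87778644e-01]
```

Run:
```python
import cv2,numpy as np
a=cv2.imread("pics/scene0.png");b=cv2.imread("pics/side0.png")
A=cv2.resize(a[150:342,100:400],(800,512),interpolation=cv2.INTER_CUBIC)
cv2.imwrite("pics/sA.png",A)
B=cv2.resize(b[80:370,130:380],(517,600),interpolation=cv2.INTER_CUBIC)
cv2.imwrite("pics/sB.png",B)
```

```text
(no output)
```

View pics/sA.png

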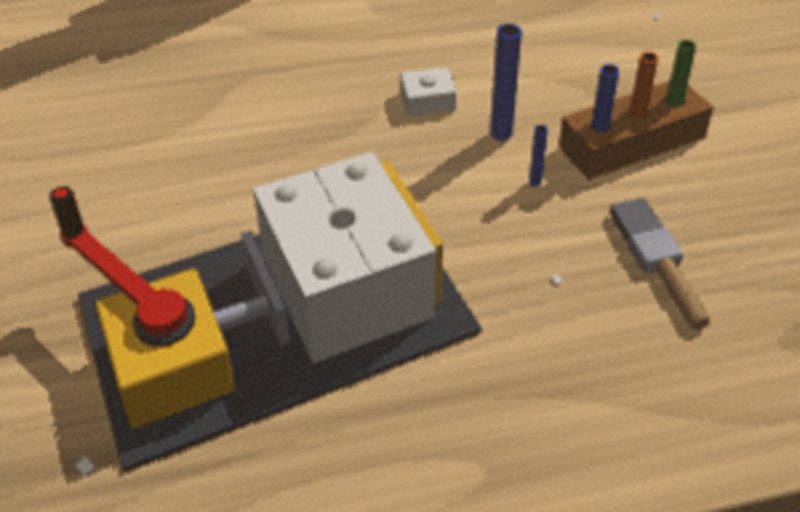

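View pics/sB.png

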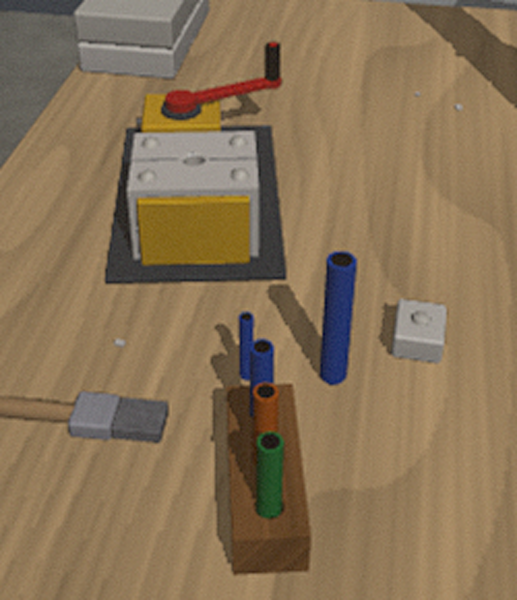

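The scene shows three blue tubes (scene pixels): tall and free-standing at (290,181), small and free-standing at (302,208), and one in the rack at (326,186). The one in the rack is the middle-sized one, with orange at (341,182) and green at (356,176) beside it. The pour hole is at (229,232), the knob top at (123,222), and the lever points to clamp -x.

```bash
cat > h.py <<'E'
import cv2,numpy as np
from scipy.optimize import least_squares
from cell import bot, kinematics, imaging, spotter, sensors
def proj(P,X):
    return cv2.projectPoints(np.array(X,float).reshape(-1,1,3),np.array(P["rvec"],float),np.array(P["tvec"],float),
      np.array([[P["fx"],0,P["cx"]],[0,P["fy"],P["cy"]],[0,0,1]]),None)[0].reshape(-1,2)
def projw(P,X):  # fisheye
    return cv2.fisheye.projectPoints(np.array(X,float).reshape(-1,1,3),np.array(P["rvec"],float),np.array(P["tvec"],float),
      np.array([[P["fx"],0,P["cx"]],[0,P["fy"],P["cy"]],[0,0,1]]),np.zeros(4))[0].reshape(-1,2)
def place(p,L):
    L=np.array(L,float);c,s=np.cos(p[2]),np.sin(p[2])
    return np.c_[p[0]+c*L[:,0]-s*L[:,1],p[1]+s*L[:,0]+c*L[:,1],L[:,2]]
def fit(L,obs,p0):  # obs: list of (P,fun,pix)
    r=least_squares(lambda p:np.concatenate([(f(P,place(p,L))-q)[~np.isnan(q[:,0])].ravel() for P,f,q in obs]),p0,loss="soft_l1")
    return r.x,[np.round(f(P,place(r.x,L))-q,1).tolist() for P,f,q in obs]
E
python3 - <<'E'
from h import *
S=imaging.camera_params("scene");D=imaging.camera_params("side")
s=lambda a:np.array(a,float)*.375+[100,150]
d=lambda a:np.array(a,float)*(250/517)+[130,80]
L=[[0,0,.1],[-.05,.035,.106],[.05,.035,.106],[-.05,-.035,.106],[.05,-.035,.106]]
o=[(S,proj,s([[343,218],[357,171],[400,242],[286,193],[325,268]])),(D,proj,d([[194,160],[239,175],[149,176],[239,142],[150,142]]))]
best=min((fit(L,o,[.6,-.3,y]) for y in(-2,-1,0,1,2,3)),key=lambda r:np.abs(np.array(r[1])).sum());print("clamp",best)
Lr=[[0,-.05,.12],[0,0,.12],[0,.05,.12]]
o=[(S,proj,s([[608,70],[648,57],[686,45]])),(D,proj,d([[262,346],[265,391],[270,440]]))]
best=min((fit(Lr,o,[.6,.3,y]) for y in(-2,-1,0,1,2,3)),key=lambda r:np.abs(np.array(r[1])).sum());print("rack",best)
for n,z,a,b in [("knobtop",.134,[62,192],[273,45]),("pivot",.08,[162,307],[181,100])]:
    r=least_squares(lambda X:np.r_[(proj(S,X)-s(a)).ravel(),(proj(D,X)-d(b)).ravel()],[.5,-.3,.1]);print(n,r.x,np.round(r.fun,1))
E
```

```text
clamp (array([ 0.66748088, -0.06079991,  0.20467999]), [[[-0.1, -0.6], [0.2, -2.1], [0.5, -1.8], [0.2, -2.1], [0.2, -1.9]], [[-0.5, -0.3], [-0.4, -1.8], [-1.5, -1.7], [-0.9, -1.9], [-0.1, -1.3]]])
rack (array([0.52764095, 0.29012814, 0.22727212]), [[[0.5, -1.1], [0.3, -1.0], [0.4, -1.1]], [[-0.3, -0.3], [0.1, -0.6], [-0.2, -0.3]]])
knobtop [ 0.61537851 -0.29742249  0.1334303 ] [-0.1 -0.1 -0.1  0.1]
pivot [ 0.72112981 -0.22329997  0.08353289] [ 0.1  0.1  0.1 -0.1]
```

Run:
```python
from h import *
S=imaging.camera_params("scene");D=imaging.camera_params("side")
s=lambda a:np.array(a,float)*.375+[100,150]
d=lambda a:np.array(a,float)*(250/517)+[130,80]
for n,a,b in [("tallbase",[502,134],[335,379]),("talltop",[510,31],[342,259]),("smallbase",[537,183],[248,376]),("smalltop",[541,128],[246,316]),("block",[428,81],[422,317])]:
    r=least_squares(lambda X:np.r_[(proj(S,X)-s(a)).ravel(),(proj(D,X)-d(b)).ravel()],[.5,.2,.1]);print(n,r.x.round(3))
p=np.array([.5389,.2414])
for yaw in (1.798,-1.344): print(yaw,kinematics.solve_ik([*p,.155+.09],[np.pi,0,yaw]),kinematics.solve_ik([*p,.42],[np.pi,0,yaw]))
for yaw in (1.798,-1.344,.2,-1.37,1.77,-2.94): print(yaw,kinematics.solve_ik([.6675,-.0608,.4],[np.pi,0,yaw]))
bot.goto([*p,.42],[np.pi,0,1.798 if kinematics.solve_ik([*p,.42],[np.pi,0,1.798]) is not None else -1.344])
print(sensors.get_clock(),sensors.get_joint_pos().round(2))
P=imaging.camera_params("wrist");im=imaging.camera("wrist");np.savez("pics/w1.npz",im=im,**P)
print({k:np.round(v,3).tolist() for k,v in P.items()})
for t in ["blue_tube","orange_tube","green_tube"]:
    for q in spotter.trace("wrist",t): print(t,round(q["conf"],2),np.round(q["rect"],1).tolist())
T=place([.5276,.2901,.2273],[[0,-.05,.12],[0,0,.12],[0,.05,.12]]);print(projw(P,T).round(1))
cv2.imwrite("pics/w1.png",cv2.resize(im[...,::-1],(800,600)))
```

```text
tallbase [ 0.481  0.15  -0.002]
talltop [0.484 0.148 0.145]
smallbase [ 0.566  0.162 -0.001]
smalltop [0.567 0.161 0.077]
block [0.403 0.081 0.029]
1.798 [-0.18273281  0.68344634 -0.44702969  2.00399245  0.53107644  0.56923589
 -0.77085958] [ 0.18978428  0.58380897 -0.99992711  1.87616553  0.58109788  1.006382
 -0.83566734]
-1.344 [-0.75349168  0.67995312  0.36615451  2.02995139 -0.47579373  0.51376982
 -2.95669615] [ 0.22648939  0.61536078 -1.07021129  1.87486318  0.62891689  1.03698364
  2.25985132]
1.798 [ 0.35544782  0.5686553  -0.4942094   1.72753958  0.32491034  0.92755903
 -0.04288869]
-1.344 [-0.22458207  0.5500767   0.36812211  1.75530303 -0.24621808  0.88168628
 -2.66324663]
0.2 [ 0.07338617  0.52656112 -0.07322349  1.74107332  0.04789242  0.87568764
 -1.39143084]
-1.37 [-0.22958092  0.55113503  0.37578117  1.75553382 -0.25150055  0.88237877
 -2.68431703]
1.77 [ 0.35126049  0.56749401 -0.48771175  1.72773541  0.32055791  0.92628193
 -0.0670358 ]
-2.94 [ 0.52533926  0.63609041 -0.77217288  1.7198316   0.51502126  0.99999619
  1.33641081]
4.6667 [ 0.19  0.58 -1.    1.88  0.58  1.01 -0.84]
{'fx': 297.319, 'fy': 297.319, 'cx': 251.303, 'cy': 191.18, 'rvec': [-2.853, -0.325, -0.043], 'tvec': [-0.579, 0.069, 0.423]}
blue_tube 0.89 [184.9, 243.8, 39.1, 73.5]
blue_tube 0.53 [260.4, 234.9, 15.7, 35.1]
orange_tube 0.84 [252.7, 124.4, 25.3, 21.8]
green_tube 0.67 [249.8, 76.7, 23.8, 32.2]
[[251.5 181.9]
 [251.4 128. ]
 [251.4  72.9]]
```

View pics/w1.png

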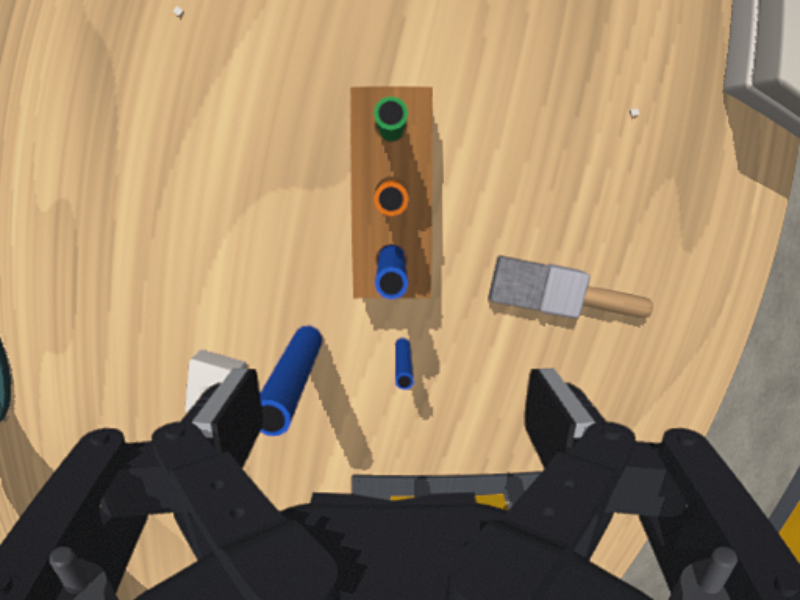

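The wrist picture shows the rack holes at (250,72) green, (250,127) orange and (250,181) blue (full pixels). The tall tube at (175,266) and the small one at (258,244) stand outside the rack, so the blue tube in the rack is the right one. I refit the rack from this picture and take the tube.

Run:
```python
from h import *
z=np.load("pics/w1.npz");P={k:z[k] for k in("fx","fy","cx","cy","rvec","tvec")}
P={k:(v.item() if v.ndim==0 else v) for k,v in P.items()}
L=[[0,-.05,.12],[0,0,.12],[0,.05,.12]]
p,res=fit(L,[(P,projw,np.array([[391,283],[391,198],[390,113]])*.64)],[.5276,.2901,.2273]);print(p,res)
b=place(p,L)[0];b=(b[:2]+[.5389,.2414])/2 if 0 else b[:2];print(b)
yaw=p[2]+np.pi/2
bot.command_gripper(.65,40)
bot.goto([*b,.33],[np.pi,0,yaw])
print("contact",bot.movel([*b,.155+.092],rate=.12,contact_N=8))
bot.command_gripper(0.0,50)
print("w",sensors.get_width(),sensors.get_finger_force(),sensors.get_contact_force(),sensors.get_tcp_pos())
bot.movel([*b,.40],rate=.12)
print("w",sensors.get_width(),sensors.get_contact_force(),sensors.get_clock())
# hover where the camera sees the hole
h=np.array([.6675,-.0608]);yc=.2047+np.pi/2
bot.goto([*(h+[.018,-.088]),.45],[np.pi,0,yc])
P=imaging.camera_params("wrist");im=imaging.camera("wrist");np.savez("pics/w2.npz",im=im,**P)
print(projw(P,place([.6675,-.0608,.2047],[[0,0,.1],[-.05,.035,.104],[.05,.035,.104],[-.05,-.035,.104],[.05,-.035,.104],[-.1,-.221,.134]])).round(1), sensors.get_clock())
cv2.imwrite("pics/w2.png",cv2.resize(im[...,::-1],(800,600)))
```

```text
[0.52619324 0.29061883 0.23168435] [[[0.1, -0.0], [-0.2, 0.4], [0.1, -0.3]]]
[0.5376741  0.24195478]
contact False
w 0.22239622379771054 48.761498630046844 [0.13960353 0.15075888 5.30679224] [0.53786404 0.24218204 0.24780662]
w 0.22115094377721187 [ 0.14825552  0.80658385 -0.74330972] 8.4083
[[252.   92. ]
 [204.5  60.1]
 [299.7  60.6]
 [204.7 125.1]
 [298.9 125.5]
 [166.3 290.2]] 10.0083
```

View pics/w2.png

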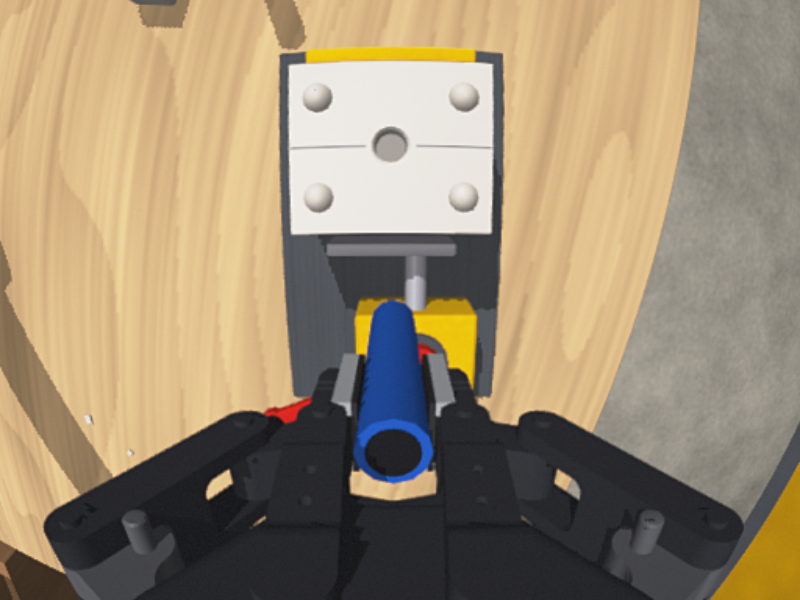

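The wrist picture shows the hole at (249.6,92.8) and the domes at (203,62), (297,62), (203.5,127) and (296,127). The tube is in the grip with its top at (252.8,291) in full pixels. I refit the hole, check the tube's offset in the hand and insert under force watch.

Run:
```python
from h import *
z=np.load("pics/w2.npz");P={k:(z[k].item() if z[k].ndim==0 else z[k]) for k in("fx","fy","cx","cy","rvec","tvec")}
L=[[0,0,.1],[-.05,.035,.104],[.05,.035,.104],[-.05,-.035,.104],[.05,-.035,.104]]
p,res=fit(L,[(P,projw,np.array([[390,145],[317,97],[464,97],[318,198],[463,198]])*.64)],[.6675,-.0608,.2047]);print(p,res)
t=sensors.get_tcp_pos();zt=t[2]-.155+.0275
pt=least_squares(lambda q:(projw(P,[[q[0],q[1],zt]])-np.array([395,455])*.64).ravel(),t[:2]).x
print("tube top offset in hand",pt-t[:2])
np.save("clamp.npy",p)
h=p[:2]; o=[np.pi,0,p[2]+np.pi/2]
bot.goto([*h,.36],o)
f0=sensors.get_contact_force()
c=bot.movel([*h,.300],rate=.04,contact_N=6)
print(c,sensors.get_tcp_pos(),sensors.get_contact_force()-f0,sensors.get_clock())
```

```text
[ 0.66560981 -0.06280939  0.20817832] [[[0.2, 0.7], [-0.6, -0.3], [0.5, -0.3], [-0.8, 0.0], [0.6, 0.0]]]
tube top offset in hand [ 0.0003162 -0.0002142]
False [ 0.66572376 -0.06279557  0.3003155 ] [-0.61439976  0.36142161 -0.38312718] 12.225
```

Run:
```python
from h import *
p=np.load("clamp.npy");h=p[:2]
c=bot.movel([*h,.294],rate=.02,contact_N=8)
print(c,sensors.get_tcp_pos(),sensors.get_contact_force())
bot.command_gripper(.6)
t=sensors.get_tcp_pos()
bot.movel([*h,.42],rate=.15)
# knob (rest), fingers along the tangent at mid swing
PIV=place(p,[[.020,-.170,.1]])[0,:2]; K=place(p,[[.02-.120,-.17-.051,.134]])[0]
print("pivot",PIV,"knob",K)
yaw=p[2]+np.deg2rad(96)+np.pi/2-np.pi
a=np.arctan2(K[1]-PIV[1],K[0]-PIV[0])
print([ (y,kinematics.solve_ik([*K[:2],.28],[np.pi,0,y])) for y in (yaw,yaw+np.pi,yaw-np.pi)])
bot.goto([*(K[:2]+[-.02,-.09]),.42],[np.pi,0,yaw])
P=imaging.camera_params("wrist");im=imaging.camera("wrist")
print(sensors.get_clock(),"pred",projw(P,[K,[*PIV,.083],[*h,.17]]).round(1))
for q in spotter.trace("wrist","knob"): print(q["conf"],q["rect"])
cv2.imwrite("pics/w3.png",cv2.resize(im[...,::-1],(800,600)));np.savez("pics/w3.npz",im=im,**P)
```

```text
True [ 0.66602079 -0.06256666  0.29785303] [-0.86375028 -0.30341524  5.54199193]
pivot [ 0.72031323 -0.22500537] knob [ 0.61344472 -0.29970558  0.134     ]
[(np.float64(0.3128980763491178), array([ 0.73574235,  0.73757737, -0.53338495,  1.77315009,  0.51187022,
        0.77272993, -1.31661165])), (np.float64(3.454490729938911), array([ 1.07750134,  1.03017667, -1.21462457,  1.75799777,  1.06027813,
        1.17068181,  1.40859186])), (np.float64(-2.8286945772406753), array([ 1.07750134,  1.03017667, -1.21462457,  1.75799777,  1.06027813,
        1.17068181,  1.40859186]))]
15.1917 pred [[162.9 137.8]
 [143.1  21.6]
 [-24.7  40.5]]
0.74 [168.6, 135.5, 30.7, 23.0]
```

View pics/w3.png

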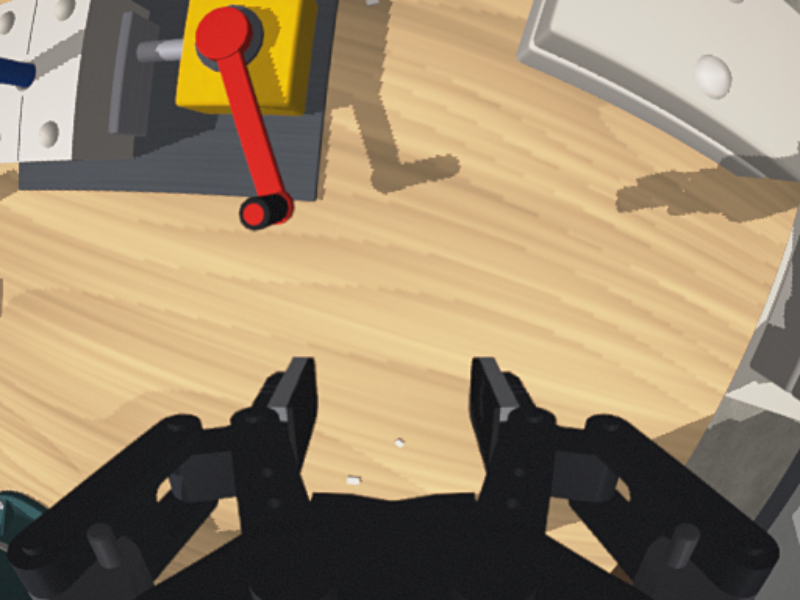

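The red dot is at (163.2,137), against a predicted (162.9,137.8), so the lever pose is good. The blue tube stands in the mould at the left edge. Next I grasp the knob and start the swing.

```bash
cat > sw.py <<'E'
from h import *
p=np.load("clamp.npy"); C,K=place(p,[[.020,-.170,.1],[-.100,-.221,.134]])[:,:2]
a0=np.arctan2(*(K-C)[::-1]); yaw=p[2]+np.deg2rad(96)-np.pi/2; Z=.268
pos=lambda q:[*(C+.13*np.array([np.cos(a0-q),np.sin(a0-q)])),Z]
def swing(q0,q1,step,f0):
    for q in np.linspace(q0,q1,int(round(abs(q1-q0)/step))+1)[1:]:
        bot.movel(pos(q),rate=.04)
        t=sensors.get_tcp_pos()[:2]-C; F=(sensors.get_contact_force()-f0)
        u=t/np.hypot(*t); tan=np.array([u[1],-u[0]])
        print(round(q,3),"act %.3f r %.1f push %.1f rad %.1f z %.1f"%(a0-np.arctan2(t[1],t[0]),1e3*np.hypot(*t),-F[:2]@tan,F[:2]@u,F[2]),round(float(sensors.get_clock()),1))
E
python3 - <<'E'
from sw import *
k=pos(0)
bot.goto([*k[:2],.36],[np.pi,0,yaw])
print(bot.movel(k,rate=.1,contact_N=10))
f0=sensors.get_contact_force();np.save("f0.npy",f0)
bot.command_gripper(0,60)
print(sensors.get_width(),sensors.get_finger_force(),sensors.get_contact_force()-f0,sensors.get_tcp_pos())
swing(0,.32,.02,f0)
E
```

```text
False
0.22180559040775133 58.43680143356323 [-2.3193045   1.54745316  6.36290435] [ 0.61376209 -0.29844047  0.26897656]
0.02 act 0.013 r 129.6 push 1.2 rad -0.5 z 6.4 17.5
0.04 act 0.027 r 129.8 push 4.9 rad -0.7 z 6.0 17.7
0.06 act 0.045 r 129.8 push 6.1 rad -1.2 z 5.1 18.0
0.08 act 0.062 r 129.8 push 8.2 rad -0.1 z 4.9 18.2
0.1 act 0.083 r 129.9 push 7.3 rad -0.7 z 5.3 18.5
0.12 act 0.108 r 129.8 push 4.1 rad -0.1 z 7.1 18.7
0.14 act 0.139 r 129.6 push 2.1 rad 0.4 z 9.3 19.0
0.16 act 0.164 r 129.6 push 1.0 rad 0.7 z 9.3 19.2
0.18 act 0.182 r 129.7 push 2.2 rad -0.2 z 9.4 19.5
0.2 act 0.197 r 129.8 push 2.7 rad 0.3 z 7.9 19.7
0.22 act 0.213 r 129.8 push 4.7 rad -1.2 z 8.2 20.0
0.24 act 0.228 r 129.9 push 6.0 rad -1.2 z 7.6 20.2
0.26 act 0.243 r 130.0 push 6.6 rad -0.9 z 7.0 20.5
0.28 act 0.260 r 130.0 push 7.2 rad -0.3 z 5.5 20.7
0.3 act 0.279 r 130.0 push 8.1 rad -0.9 z 5.5 21.0
0.32 act 0.304 r 130.0 push 6.1 rad -0.8 z 7.1 21.2
```

First click was felt and the second crest is just passed, matching the model. Going on to the third.

Run:
```python
from sw import *
f0=np.load("f0.npy")
swing(.32,.60,.02,f0)
bot.hold(.3);swing(.60,.605,.005,f0)
im=imaging.camera("side");a=imaging.camera("scene")
cv2.imwrite("pics/f.png",np.hstack([cv2.resize(im[60:240,160:310,::-1],(400,480)),cv2.resize(a[170:350,100:250,::-1],(400,480))]))
```

```text
0.34 act 0.335 r 129.9 push 2.6 rad 0.2 z 10.2 21.5
0.36 act 0.363 r 129.9 push 2.3 rad -0.3 z 9.3 21.7
0.38 act 0.381 r 129.9 push 2.2 rad 0.3 z 10.0 22.0
0.4 act 0.396 r 130.0 push 3.6 rad 0.1 z 9.4 22.2
0.42 act 0.411 r 130.0 push 4.5 rad 0.1 z 8.8 22.5
0.44 act 0.426 r 130.1 push 5.1 rad -0.1 z 8.4 22.7
0.46 act 0.441 r 130.1 push 7.5 rad -0.6 z 7.8 23.0
0.48 act 0.457 r 130.1 push 7.3 rad -0.4 z 8.4 23.2
0.5 act 0.476 r 130.1 push 8.8 rad 0.4 z 8.0 23.5
0.52 act 0.499 r 130.1 push 6.5 rad -1.3 z 8.5 23.7
0.54 act 0.531 r 130.1 push 3.9 rad 0.2 z 10.1 24.0
0.56 act 0.561 r 130.1 push 1.9 rad -0.2 z 9.8 24.2
0.58 act 0.580 r 130.1 push 2.2 rad -0.1 z 9.7 24.5
0.6 act 0.596 r 130.2 push 3.4 rad -0.0 z 11.2 24.7
0.605 act 0.598 r 130.2 push 3.5 rad -0.2 z 9.8 25.3
```

View pics/f.png

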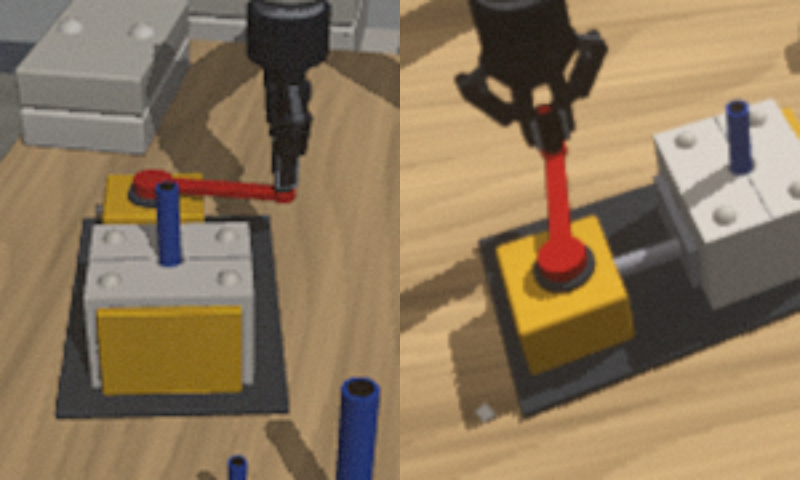

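The blue tube stands upright and home in the mould (left half, about (170,225)). The gripper holds the knob and the jaw is against the mould (right half, about (685,245)). Third click felt; a tiny nudge to centre on it, then hand in.

Run:
```python
from sw import *
f0=np.load("f0.npy")
swing(.605,.610,.005,f0)
bot.hold(.4); print(sensors.get_contact_force()-f0,sensors.get_width(),sensors.get_clock())
print(bot.job_done())
```

```text
0.61 act 0.602 r 130.2 push 4.0 rad 0.5 z 10.8 25.6
[-0.27039737 -3.94423515 10.76984546] 0.2147752658019681 26.0167
the job is handed in; nothing more can be done
None
```

The job is handed in: the blue tube stands fully home in the mould and is released, and the lever is held by its knob on the third click (about 0.60 rad, 4 N push, fourth crest never reached), at 26 s on the clock.

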